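# Sort frozen milk bottles by height into the warmer's rows and start it

## Robot

A 7-joint arm with a two-finger parallel gripper is mounted at the origin on the work surface. World frame = base frame: x ahead of the robot, y to its left, z up, the work surface at z = 0. Lengths are in m, angles in rad, forces in N, time in s.
With the tool pointing down it reaches from about 0.425 to 0.875 m from the base axis. Payload 4.7 kg.
Tool frame: the origin (TCP) lies midway between the tips of the shut fingers; the grasp point (between the pads) lies 19 mm behind it (ctrl.grip_depth is the distance from the TCP to the grasp point, in m); z points along the fingers, y is the direction in which the jaws open and shut (so a half turn about z gives the same grasp; the last joint's range is limited). The gripper opens to 87 mm and grips with 3 to 60 N. Pads are 19 mm wide; open, the fingers measure 117 mm over their backs; the gripper's body (75 mm by 190 mm) begins 51 mm behind the grasp point.
Start: joints at [1.148, 0.321, -0.07, 1.45, 0.023, 1.371, -0.057], TCP at [0.275, -0.589, 0.223] pointing down, gripper open.
Joint ranges: [-2.86, 2.86], [-0.3, 2.09], [-1.38, 1.24], [0.06, 2.45], [-1.56, 4.7], [0.09, 2.05], [-2.69, 2.69]. Speed limits (rad/s): [2.57, 2.57, 3.14, 3.14, 3.14, 3.14, 3.14].

## Interface

Orientations are given as a rotation vector (axis times angle).
In Python, from bench import ctrl gives the robot as it stands. The module is installed in compiled form; this text tells all that it offers.
- The arm moves only by the shell command python3 -m inch 'ROWS' [FORCE]. ROWS is JSON, a list of rows, each a list of 5 numbers: the opening, from -1 (shut) to 1 (fully open), so that 0 is half open, then the shift along the tool's x, y, z in mm, then the turn about the tool's z in rad. In form: [[fingers, tx, ty, tz, twist], ...]. A call has 1 to 5 rows; each row shifts and turns the pose as measured when the row begins, along the tool's axes as they then stand; what a row does not reach is not made up. A row lasts 1/8 s, in which the tool goes at most 62.5 mm and 10.7 degrees, less where a joint would pass 70% of its speed; a pose out of reach is approached as far as the arm can. A call is refused whole if a number of a shift passes 62.5 or a number of a turn 0.188, either way. A call with a gripper value outside its range is refused whole. The fingers move at their own pace and stop on an object; FORCE is the grip in N (left out, the last holds). Time passes only in rows, so rows that do not move let the fingers close. It gives the time, the measured TCP pose, the force and the opening at its end, in the units of the state.
- ctrl.get_state(): the state, without advancing time (a new reading comes with each control period).
- ctrl.get_image(name): name is "scene" or "top" or "wrist"; returns a dict with "color" (400x640x3 uint8, red, green, blue), "range_z" (400x640 float32, m along the optical axis (not along the pixel's ray), 0 where there is no reading), "K" (3x3 intrinsics, pixels), "R" (3x3) and "t" (3): a world point X has camera coordinates R X + t. Camera axes: x right, y down, z forward; pixel columns grow to the right and rows downward; lengths in m; the calibration is good to about 2 mm. A picture is of the moment at which its call begins.
- ctrl.close_job(): hands the job in, once; it reports no verdict.
The state is a dict: "time": time; "joint_positions": joint angles; "qd": joint speeds; "joint_torque": joint torques, N m; "position": TCP position; "tool_rot": TCP orientation; "ft_force": force on the tool from outside, world axes, zero at the start; "torque": the same for the moment, N m; "grip_width": opening from 0.0 (shut) to 1.0 (fully open).
Only numpy, scipy, OpenCV 4.12 (cv2) and the standard library are available. Lean on these libraries where they do the work, as an engineer would, in place of code of your own. Each camera call takes 0.05 s, during which the arm holds its last target. There are 200 camera calls.

## Task

Load the thawing warmer: stand each of the three loose small red-capped bottles upright in the row that already holds a bottle of the same height, setting it down rather than dropping it. When all three are in, press the start key (the large key with the triangle) with a fingertip until it gives, without leaning on the warmer, and let go. Leave the bottles already in the warmer and everything else on the table where they are.

Things in the scene. Friction and masses are not known exactly. Their poses are not given: they have to be found in the camera images.
- warmer: fixed low white unit with a metal plate; origin on the table under the plate's middle, z up. Three rows along x, centre lines y = -0.072, 0, 0.072 m; each 60 mm wide, x -0.105 to 0.105 m, floor 40 mm above the table; 12 mm high, 12 mm wide ribs between, 8 mm wall around, 16 mm above the floor. Console on its left, y 0.114 to 0.210 m, rising from 56 to 85 mm at its far (+x) end
- short_bottle_mid (a point): centre, half-way up, of the short bottle to be sorted: capped frozen-milk bottle of cream plastic with a red cap, 44 mm across, 60 mm tall with its cap (about 75 g); body straight-sided up to 39 mm, cap 40 mm across; stands upright on the table at the start; its z axis points up
- short_bottle: the same short bottle; origin at the centre of its underside
- middle_bottle_mid (a point): centre, half-way up, of the middle bottle to be sorted: capped frozen-milk bottle of cream plastic with a red cap, 44 mm across, 80 mm tall with its cap (about 105 g); body straight-sided up to 59 mm, cap 40 mm across; stands upright on the table at the start; its z axis points up
- middle_bottle: the same middle bottle; origin at the centre of its underside
- tall_bottle_mid (a point): centre, half-way up, of the tall bottle to be sorted: capped frozen-milk bottle of cream plastic with a red cap, 44 mm across, 100 mm tall with its cap (about 135 g); body straight-sided up to 79 mm, cap 40 mm across; stands upright on the table at the start; its z axis points up
- tall_bottle: the same tall bottle; origin at the centre of its underside
- short_guide_mid (a point): centre, half-way up, of the short bottle (same look and size, 60 mm tall) that already stands in the warmer near the far (+x) end of one row, about 45 to 65 mm beyond the row's middle: it shows which row is for this size. Not to be moved
- middle_guide_mid (a point): centre, half-way up, of the middle bottle (same look and size, 80 mm tall) that already stands in the warmer near the far (+x) end of one row, about 45 to 65 mm beyond the row's middle: it shows which row is for this size. Not to be moved
- tall_guide_mid (a point): centre, half-way up, of the tall bottle (same look and size, 100 mm tall) that already stands in the warmer near the far (+x) end of one row, about 45 to 65 mm beyond the row's middle: it shows which row is for this size. Not to be moved
- start_key_top (a point): middle of the top face of the start key: large flat white membrane key with a triangle, on the console at its end nearest the robot, 34 mm along x and 40 mm across; at about (-0.060, 0.161, 0.064) m in the warmer's frame. Its z axis is the face's outward normal: the face slopes 8 degrees, lower towards -x. The stop key (square) starts 20 mm behind it
- start_key (a joint): how far the start key is pressed in, m: 0 at rest, 0.002 at its stop; a spring of 2500 N/m, so it responds (0.0012 m) at 3 N and stops dead at 5 N; it springs back
- spare_cap: a spare red screw cap lying flat, 40 mm across, 14 mm high; origin at the centre of its underside. Stays where it is
- marker: a black felt marker lying on its side, 135 mm long, 16 mm thick, long axis x, origin under its middle. Stays where it is
- storage_jar: a big red-lidded storage jar, 86 mm across, 146 mm tall; origin at the centre of its underside. Stays where it is
- beaker: a steel beaker, 68 mm across, 85 mm tall; origin at the centre of its underside. Stays where it is
- thermometer: a white pocket thermometer lying flat, case 62 x 38 x 18 mm, with a thin steel probe that runs to 125 mm along its x axis; origin under the case's middle. Stays where it is
- label_roll: a roll of paper labels lying flat, 84 mm across, 35 mm high; origin at the centre of its underside. Stays where it is
- spray_bottle: a white trigger spray bottle, 60 mm across, 165 mm tall; origin at the centre of its underside. Stays where it is
Mind the look-alikes: they are no part of the job. What is shaped like the middle_bottle but turquoise or yellow is not meant.

How it is judged:
On the way, in this order (a step that is already met when the one before it is completed fails the run):
1. all three bottles stand upright and released in the rows of their own height (((y of short_bottle_mid in the frame of warmer between -0.084 and -0.06 m and y of short_guide_mid in the frame of warmer between -0.097 and -0.047 m) or (y of short_bottle_mid in the frame of warmer between -0.012 and 0.012 m and y of short_guide_mid in the frame of warmer between -0.025 and 0.025 m) or (y of short_bottle_mid in the frame of warmer between 0.06 and 0.084 m and y of short_guide_mid in the frame of warmer between 0.047 and 0.097 m)) and z of short_bottle_mid in the frame of warmer between 0.066 and 0.074 m and x of short_bottle_mid in the frame of warmer between -0.105 and 0.105 m and angle between each of short_bottle_mid, middle_bottle_mid, tall_bottle_mid's own z axis and vertical below 0.08 rad and contact force between the fingers and short_bottle below 0.1 N and linear speed of each of short_bottle, middle_bottle, tall_bottle below 0.02 m/s and ((y of middle_bottle_mid in the frame of warmer between -0.084 and -0.06 m and y of middle_guide_mid in the frame of warmer between -0.097 and -0.047 m) or (y of middle_bottle_mid in the frame of warmer between -0.012 and 0.012 m and y of middle_guide_mid in the frame of warmer between -0.025 and 0.025 m) or (y of middle_bottle_mid in the frame of warmer between 0.06 and 0.084 m and y of middle_guide_mid in the frame of warmer between 0.047 and 0.097 m)) and z of middle_bottle_mid in the frame of warmer between 0.076 and 0.084 m and x of middle_bottle_mid in the frame of warmer between -0.105 and 0.105 m and contact force between the fingers and middle_bottle below 0.1 N and ((y of tall_bottle_mid in the frame of warmer between -0.084 and -0.06 m and y of tall_guide_mid in the frame of warmer between -0.097 and -0.047 m) or (y of tall_bottle_mid in the frame of warmer between -0.012 and 0.012 m and y of tall_guide_mid in the frame of warmer between -0.025 and 0.025 m) or (y of tall_bottle_mid in the frame of warmer between 0.06 and 0.084 m and y of tall_guide_mid in the frame of warmer between 0.047 and 0.097 m)) and z of tall_bottle_mid in the frame of warmer between 0.086 and 0.094 m and x of tall_bottle_mid in the frame of warmer between -0.105 and 0.105 m and contact force between the fingers and tall_bottle below 0.1 N), for 0.2 s.
2. the start key is pressed until it gives (value of joint start_key above 0.0012 m), for 0.05 s.
At the end, for the whole second after the job is handed in: Each bottle stands at rest, released, upright within 0.08 rad on the plate (within 4 mm) in the row of the standing bottle of its own height, within 12 mm of the row's centre line; the start key was pressed 1.2 mm (3 N) in after that and is free again (all of step 1 and value of joint start_key below 0.0006 m); the robot touches nothing.
It fails at once if a bottle was let go in the air, its foot more than 30 mm above the warmer's plate ((height (world z) of short_bottle_mid above 0.1 m and contact force between the fingers and short_bottle below 0.05 N) or (height (world z) of middle_bottle_mid above 0.11 m and contact force between the fingers and middle_bottle below 0.05 N) or (height (world z) of tall_bottle_mid above 0.12 m and contact force between the fingers and tall_bottle below 0.05 N)).
It fails at once if the fingers leaned on the warmer with more than 40 N (contact force between the fingers and warmer above 40 N).
It fails at once if a bottle already in the warmer was pushed more than 20 mm or tipped (distance of any of short_guide_mid, middle_guide_mid, tall_guide_mid from where it was at the start of the episode above 0.02 m or angle between any of short_guide_mid, middle_guide_mid, tall_guide_mid's own z axis and vertical above 0.3 rad).
It fails at once if another thing on the table was moved more than 30 mm (distance of any of spare_cap, marker, storage_jar, beaker, thermometer, label_roll, spray_bottle from where it was at the start of the episode above 0.03 m).
It also fails if it takes over 72 s, if anything falls off the work surface, if the arm or the gripper's body presses on something with over 40 N, if the wrist force passes 120 N, or if a joint passes its speed limit or range.

## Working session

There is one attempt and no reset: what is moved stays moved. The work goes in short steps, Python scripts to look and compute and a shell command to move; the robot and the scene stay as the last step left them, time stands still between calls to the robot, and variables do not carry over. Pictures are saved under pics/ and viewed, about 8 in all and at most 12, crops included, and the job is handed in when it is done.

```bash
mkdir -p pics; python3 - <<'E'
from bench import ctrl
import cv2,numpy as np
s=ctrl.get_state();print(s['time'],s['position'],s['tool_rot'],s['grip_width'],ctrl.grip_depth)
for n in ["scene","top"]:
    d=ctrl.get_image(n);cv2.imwrite(f"pics/{n}0.png",d["color"][:,:,::-1]);np.savez(f"{n}0.npz",**d)
    print(n,d["K"].tolist(),d["R"].round(3).tolist(),d["t"])
E
```

```text
0.0 [ 0.27467147 -0.58849254  0.22144758] [-3.06512068e+00 -6.80281220e-01  8.30290708e-04] 0.9992338405452305 0.0187
scene [[398.0103829689746, 0.0, 313.61295412017324], [0.0, 398.0103829689746, 203.33869029771446], [0.0, 0.0, 1.0]] [[-0.656, 0.755, -0.005], [0.644, 0.557, -0.525], [-0.393, -0.348, -0.851]] [ 0.44011989 -0.2676427   1.54994812]
top [[385.7476036778847, 0.0, 323.9909238417525], [0.0, 385.7476036778847, 199.45151682715738], [0.0, 0.0, 1.0]] [[0.028, -1.0, 0.005], [-0.987, -0.029, -0.157], [0.157, -0.0, -0.988]] [-0.1247701   0.57689414  0.97849744]
```

View pics/top0.png

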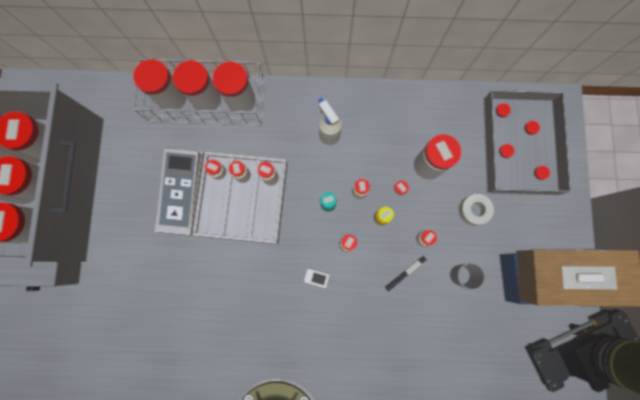

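View pics/scene0.png

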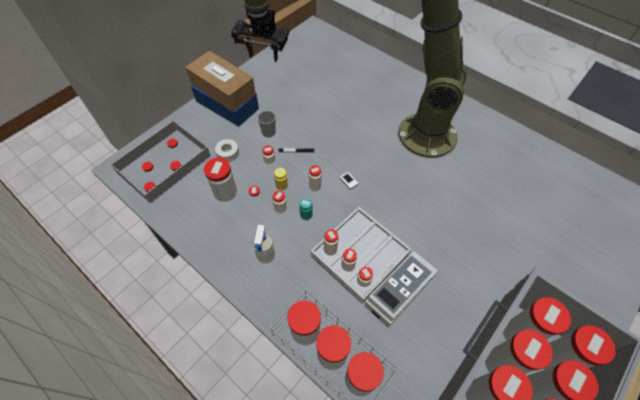

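The top view shows the loose caps at about (362,187), (349,242) and (428,237), and the flat spare cap at (401,187). The guides are at (213,168), (238,170) and (266,170), and the warmer spans about (157–286, 150–242). The start key is at (175,213). The scene view agrees.

```bash
cat > h.py <<'E'
import numpy as np,cv2
def world(d,u,v,z=None):
    """pixel -> world; with z: ray onto plane, else by the range"""
    K,R,t=d["K"],d["R"],d["t"]; r=np.array([(u-K[0,2])/K[0,0],(v-K[1,2])/K[1,1],1.])
    c=-R.T@t; w=R.T@r
    s=d["range_z"][int(round(v)),int(round(u))] if z is None else (z-c[2])/w[2]
    return c+s*w
def cloud(d):
    K,R,t=d["K"],d["R"],d["t"]; v,u=np.mgrid[:400,:640]; Z=d["range_z"]
    P=np.stack([(u-K[0,2])/K[0,0]*Z,(v-K[1,2])/K[1,1]*Z,Z],-1)
    return (P-t)@R
E
python3 - <<'E'
from h import *
for n in["top","scene"]:
    d=dict(np.load(n+"0.npz")); P=cloud(d); h=cv2.cvtColor(d["color"],cv2.COLOR_RGB2HSV)
    # any tall things
    m=(((h[...,0]<8)|(h[...,0]>172))&(h[...,1]>150)&(h[...,2]>90)).astype(np.uint8)
    m=cv2.morphologyEx(m,cv2.MORPH_CLOSE,np.ones((5,5)))
    k,l,st,ce=cv2.connectedComponentsWithStats(m)
    for i in range(1,k):
        if 60<st[i,4]<900:
            q=P[l==i]; q=q[q[:,2]>0.005]; 
            if not len(q): continue
            zt=np.percentile(q[:,2],80); top=q[q[:,2]>zt-.008]
            print(n,ce[i].round(),st[i,4],"ztop",round(zt,3),((top[:,:2].max(0)+top[:,:2].min(0))/2).round(3),top[:,:2].mean(0).round(3))
    if n=="top":
        for z0,z1 in[(.033,.047),(.05,.062)]:
            mm=(P[...,2]>z0)&(P[...,2]<z1); mm[:140]=0;mm[250:]=0;mm[:,:145]=0;mm[:,295:]=0
            r=cv2.minAreaRect(P[mm][:,:2].astype(np.float32)); print(z0,cv2.boxPoints(r).round(4).tolist(),r)
        for u,v in[(175,213),(280,240)]: print(world(d,u,v))
E
```

```text
top [503. 110.] 130 ztop 0.02 [ 0.859 -0.609] [ 0.858 -0.609]
top [ 16. 130.] 848 ztop 0.215 [0.577 0.265] [0.693 0.595]
top [532. 127.] 135 ztop 0.02 [ 0.808 -0.688] [ 0.808 -0.689]
top [443. 151.] 681 ztop 0.148 [ 0.576 -0.273] [ 0.69  -0.394]
top [507. 150.] 131 ztop 0.021 [ 0.738 -0.614] [ 0.738 -0.614]
top [ 14. 175.] 660 ztop 0.215 [0.589 0.592] [0.59  0.586]
top [213. 168.] 68 ztop 0.101 [0.647 0.178] [0.645 0.176]
top [237. 169.] 72 ztop 0.12 [0.538 0.011] [0.632 0.104]
top [266. 170.] 83 ztop 0.141 [ 0.537 -0.028] [0.632 0.034]
top [542. 172.] 138 ztop 0.02 [ 0.679 -0.708] [ 0.679 -0.709]
top [362. 187.] 65 ztop 0.08 [ 0.613 -0.204] [ 0.611 -0.205]
top [  9. 221.] 552 ztop 0.215 [0.472 0.249] [0.486 0.578]
top [428. 238.] 75 ztop 0.062 [ 0.487 -0.38 ] [ 0.486 -0.378]
0.033 [[0.4603999853134155, 0.013199999928474426], [0.6837000250816345, -0.002300000051036477], [0.705299973487854, 0.30820000171661377], [0.48190000653266907, 0.3237000107765198]] ((0.5828153491020203, 0.16068628430366516), (0.3112808167934418, 0.22385315597057343), 86.02429962158203)
0.05 [[0.4602000117301941,
[... 385 characters left out ...]
707] [ 0.681 -0.706]
scene [267. 150.] 61 ztop 0.061 [ 0.49  -0.376] [ 0.491 -0.377]
scene [217. 168.] 348 ztop 0.147 [ 0.696 -0.394] [ 0.697 -0.392]
scene [175. 165.] 61 ztop 0.02 [ 0.741 -0.612] [ 0.74  -0.612]
scene [147. 166.] 71 ztop 0.019 [ 0.81 -0.69] [ 0.81  -0.686]
scene [315. 170.] 81 ztop 0.102 [ 0.47 -0.17] [ 0.47  -0.169]
scene [149. 186.] 63 ztop 0.019 [ 0.86 -0.61] [ 0.86  -0.609]
scene [278. 196.] 89 ztop 0.08 [ 0.615 -0.202] [ 0.616 -0.202]
scene [331. 236.] 83 ztop 0.141 [0.639 0.04 ] [0.641 0.043]
scene [350. 255.] 78 ztop 0.121 [0.644 0.117] [0.645 0.117]
scene [365. 274.] 74 ztop 0.1 [0.651 0.182] [0.654 0.183]
scene [551. 315.] 866 ztop 0.217 [0.756 0.502] [0.492 0.604]
```

```bash
python3 - <<'E'
import cv2,numpy as np
d=np.load("top0.npz")["color"][140:260,145:445,::-1]
cv2.imwrite("pics/crop.png",cv2.resize(d[:, :150],None,fx=5,fy=5,interpolation=cv2.INTER_CUBIC))
E
```

```text
(no output)
```

View pics/crop.png

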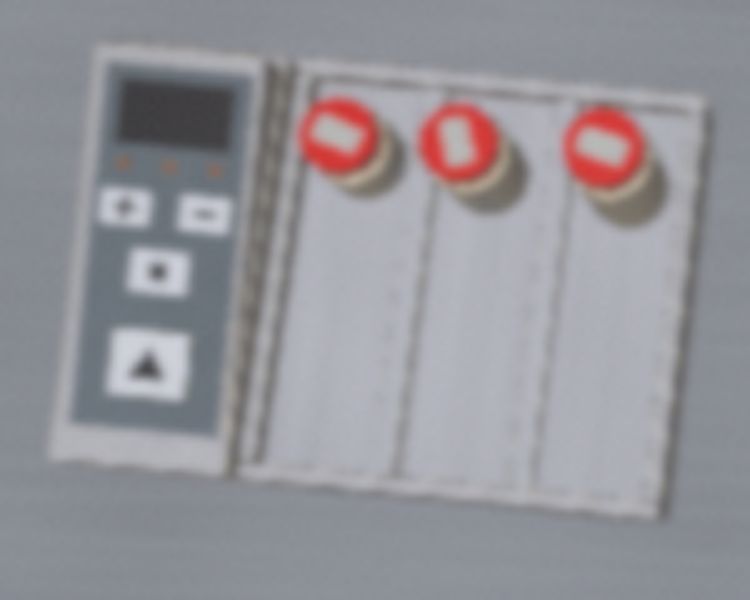

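Guides by height: short in the left row (+0.072), middle in the centre row, tall in the right row (-0.072). The warmer's origin is about (0.581, 0.115) with a yaw of -4°. I'll take the short bottle first, keeping the current jaw heading, which clears the marker.

```bash
python3 -m inch '[[1,56,-20,0,0],[1,56,-20,0,0],[1,56,-20,0,0],[1,56,-20,0,0],[1,56,-20,0,0]]' 25
cat > go.py <<'E'
# usage: go.py x y z yawdeg(heading of tool y)  -> remaining shift in tool axes (mm) and twist
import sys,numpy as np
from scipy.spatial.transform import Rotation as Ro
from bench import ctrl
def rel(x,y,z,yaw):
    s=ctrl.get_state();R=Ro.from_rotvec(s["tool_rot"]).as_matrix()
    d=R.T@(np.array([x,y,z])-s["position"])*1000
    a=np.arctan2(R[1,1],R[0,1]); e=np.radians(yaw)-a; e=(e+np.pi/2)%np.pi-np.pi/2
    print("t %.2f"%s["time"],"p",s["position"].round(4),"jaw",np.degrees(a).round(1),"tilt",np.degrees(np.arccos(-R[2,2])).round(1),"w",round(s["grip_width"]*87,1),"F",np.round(s["ft_force"],1),"SHIFT",d.round(0),"TWIST",round(-e,3))
if __name__=="__main__": rel(*map(float,sys.argv[1:]))
E
python3 go.py .488 -.378 .10 -65
cat > look.py <<'E'
# wrist look: red caps by range, saved
from bench import ctrl
from h import *
import sys
d=ctrl.get_image(sys.argv[1] if len(sys.argv)>2 else "wrist");P=cloud(d);h=cv2.cvtColor(d["color"],cv2.COLOR_RGB2HSV)
cv2.imwrite(f"pics/{sys.argv[-1]}.png",d["color"][:,:,::-1])
m=(((h[...,0]<8)|(h[...,0]>172))&(h[...,1]>150)&(h[...,2]>60)).astype(np.uint8)
m=cv2.morphologyEx(m,cv2.MORPH_CLOSE,np.ones((9,9)))
k,l,st,ce=cv2.connectedComponentsWithStats(m)
for i in range(1,k):
    if st[i,4]>60:
        q=P[(l==i)&(d["range_z"]>0)]
        if len(q)<20: continue
        zt=np.percentile(q[:,2],80);t=q[abs(q[:,2]-zt)<.004]
        (c,r)=cv2.minEnclosingCircle(t[:,:2].astype(np.float32))
        print(ce[i].round(),st[i,4],"z",zt.round(3),"mean",t[:,:2].mean(0).round(4),"circ",np.round(c,4),round(r,4))
E
python3 look.py w1
```

```text
time: 0.72
position: [0.4856, -0.3798, 0.2178]
tool_rot: [-3.068, -0.658, 0.009]
ft_force: [-0.5, -0.2, -0.8]
grip_width: 1.0
t 0.72 p [ 0.4856 -0.3798  0.2178] jaw -65.8 tilt 0.4 w 87.0 F [-0.5 -0.2 -0.8] SHIFT [  3.  -0. 118.] TWIST -0.014
[319.  23.] 1049 z 0.016 mean [ 0.6265 -0.3194] circ [ 0.6266 -0.3194] 0.0199
[465.   2.] 205 z 0.139 mean [ 0.6555 -0.4125] circ [ 0.6565 -0.4119] 0.0124
[624.  45.] 1203 z 0.019 mean [ 0.7352 -0.6087] circ [ 0.7384 -0.6134] 0.0198
[ 84. 114.] 1770 z 0.102 mean [ 0.4685 -0.1736] circ [ 0.4678 -0.1727] 0.0208
[319. 181.] 896 z 0.062 mean [ 0.4889 -0.3808] circ [ 0.4882 -0.3811] 0.0198
```

View pics/w1.png

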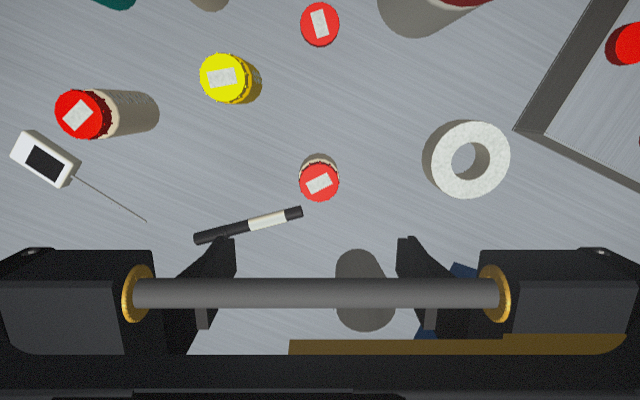

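```bash
python3 - <<'E'
from bench import ctrl
from h import *
d=ctrl.get_image("wrist")
a=np.radians(-65.8); j=np.array([np.cos(a),np.sin(a)]); p=np.array([-j[1],j[0]])
for u,v in[(302,206),(302,218),(248,219),(195,232),(195,244)]:
    w=world(d,u,v,.010)[:2]; r=w-[.4882,-.381]; print(w.round(3),"along jaw",(r@j).round(3),"perp",(r@p).round(3))
E
python3 go.py .4882 -.381 .011 -65.8
```

```text
[ 0.452 -0.369] along jaw -0.025 perp -0.028
[ 0.439 -0.375] along jaw -0.025 perp -0.043
[ 0.41  -0.317] along jaw -0.09 perp -0.045
[ 0.367 -0.265] along jaw -0.155 perp -0.063
[ 0.352 -0.27 ] along jaw -0.157 perp -0.079
t 0.82 p [ 0.4914 -0.3723  0.2177] jaw -65.0 tilt 0.4 w 87.0 F [ 0.4 -0.2  0.7] SHIFT [ -7.   8. 207.] TWIST 0.014
```

```bash
python3 -m inch '[[1,-7,8,50,0],[1,0,0,50,0],[1,0,0,50,0],[1,0,0,20,0],[1,0,0,0,0]]'; python3 go.py .4882 -.381 .011 -65
```

```text
time: 1.45
position: [0.4884, -0.3801, 0.0418]
tool_rot: [-3.058, -0.685, 0.003]
ft_force: [-0.3, 0.6, 0.4]
grip_width: 1.0
t 1.45 p [ 0.4884 -0.3801  0.0418] jaw -64.7 tilt 0.5 w 87.0 F [-0.3  0.6  0.4] SHIFT [-1.  1. 31.] TWIST 0.005
```

```bash
python3 -m inch '[[1,0,0,30,0],[1,0,0,0,0],[-1,0,0,0,0],[-1,0,0,0,0],[-1,0,0,0,0]]' 25; python3 -m inch '[[-1,0,0,0,0],[-1,0,0,-30,0],[-1,0,0,-50,0],[-1,0,0,-50,0],[-1,0,0,0,0]]'
python3 go.py .5410 .190 .14 -4
```

```text
time: 2.08
position: [0.4917, -0.3831, 0.0184]
tool_rot: [-3.065, -0.686, -0.007]
ft_force: [0.2, -0.6, -0.8]
grip_width: 0.745
time: 2.7
position: [0.4914, -0.3833, 0.1532]
tool_rot: [-3.066, -0.687, -0.008]
ft_force: [0.3, -0.0, -0.8]
grip_width: 0.17
t 2.70 p [ 0.4914 -0.3833  0.1532] jaw -64.8 tilt 0.3 w 14.8 F [ 0.3 -0.  -0.8] SHIFT [ 289. -497.   14.] TWIST -1.06
```

The fingers are slower than I allowed for, so the lift came before they closed. I'll reopen and look at the bottle.

```bash
python3 -m inch '[[1,0,0,-30,0],[1,0,0,-30,0],[1,0,0,0,0],[1,0,0,0,0],[1,0,0,0,0]]'; python3 look.py w2; python3 go.py .4882 -.381 .012 -65
```

```text
time: 3.32
position: [0.4888, -0.3818, 0.2095]
tool_rot: [-3.06, -0.686, 0.0]
ft_force: [-0.2, 0.3, -0.3]
grip_width: 0.658
[319.  25.] 1087 z 0.016 mean [ 0.6265 -0.3194] circ [ 0.6267 -0.3195] 0.0198
[470.   4.] 471 z 0.145 mean [ 0.6561 -0.4129] circ [ 0.658 -0.413] 0.0146
[626.  54.] 1056 z 0.019 mean [ 0.7339 -0.6069] circ [ 0.7384 -0.6132] 0.0198
[ 75. 113.] 1888 z 0.102 mean [ 0.4686 -0.1736] circ [ 0.4681 -0.1726] 0.0211
[316. 186.] 947 z 0.062 mean [ 0.4889 -0.3807] circ [ 0.4883 -0.3808] 0.0202
t 3.38 p [ 0.4886 -0.3817  0.2092] jaw -64.7 tilt 0.4 w 61.2 F [ 0.3 -0.7 -0.7] SHIFT [ -0.   0. 197.] TWIST 0.005
```

Bottle untouched. Descend again and wait for the grip this time.

```bash
python3 -m inch '[[1,0,0,55,0],[1,0,0,55,0],[1,0,0,50,0],[1,0,0,20,0],[1,0,0,0,0]]'; python3 go.py .4883 -.3808 .012 -65
```

```text
time: 4.0
position: [0.4866, -0.3794, 0.0206]
tool_rot: [-3.056, -0.685, 0.005]
ft_force: [0.6, 0.6, -0.9]
grip_width: 0.999
t 4.00 p [ 0.4866 -0.3794  0.0206] jaw -64.7 tilt 0.6 w 86.9 F [ 0.6  0.6 -0.9] SHIFT [1. 2. 9.] TWIST 0.005
```

```bash
python3 -m inch '[[1,1,2,8,0],[-1,0,0,0,0],[-1,0,0,0,0],[-1,0,0,0,0],[-1,0,0,0,0]]' 25;python3 -m inch '[[-1,0,0,0,0],[-1,0,0,0,0],[-1,0,0,0,0],[-1,0,0,0,0]]';  python3 go.py .4883 -.3808 .012 -65
```

```text
time: 4.62
position: [0.4907, -0.3826, 0.016]
tool_rot: [-3.061, -0.686, -0.001]
ft_force: [-0.0, -0.5, 0.2]
grip_width: 0.63
time: 5.12
position: [0.4908, -0.3826, 0.0162]
tool_rot: [-3.061, -0.686, -0.002]
ft_force: [-0.2, 0.3, -0.1]
grip_width: 0.501
t 5.12 p [ 0.4908 -0.3826  0.0162] jaw -64.7 tilt 0.3 w 43.6 F [-0.2  0.3 -0.1] SHIFT [-1. -3.  4.] TWIST 0.004
```

```bash
python3 -m inch '[[-1,0,0,-55,0],[-1,0,0,-60,0],[-1,0,0,-55,0],[-1,0,0,0,0]]'; python3 go.py .541 .190 .18 -4
```

```text
time: 5.62
position: [0.4899, -0.3828, 0.1893]
tool_rot: [-3.058, -0.685, 0.002]
ft_force: [-0.4, -0.5, -1.0]
grip_width: 0.499
t 5.62 p [ 0.4899 -0.3828  0.1893] jaw -64.7 tilt 0.4 w 43.5 F [-0.4 -0.5 -1. ] SHIFT [ 291. -496.   13.] TWIST -1.06
```

```bash
python3 -m inch '[[-1,30,-51,0,0],[-1,30,-51,0,0],[-1,30,-51,0,0],[-1,30,-51,0,0],[-1,30,-51,0,0]]';python3 -m inch '[[-1,20,-30,0,-0.18],[-1,15,-35,0,-0.18],[-1,10,-38,0,-0.18],[-1,0,-38,0,-0.18],[-1,0,0,0,-0.18]]'; python3 go.py .541 .190 .18 -4
```

```text
time: 6.25
position: [0.5143, -0.0861, 0.1851]
tool_rot: [-3.061, -0.666, 0.012]
ft_force: [1.3, 0.7, -1.3]
grip_width: 0.5
time: 6.88
position: [0.4537, 0.0526, 0.1805]
tool_rot: [-2.42, -1.972, 0.013]
ft_force: [0.3, -0.9, -0.4]
grip_width: 0.498
t 6.88 p [0.4537 0.0526 0.1805] jaw -11.6 tilt 1.2 w 43.4 F [ 0.3 -0.9 -0.4] SHIFT [152.  58.   0.] TWIST -0.133
```

```bash
python3 -m inch '[[-1,50,20,0,0],[-1,50,20,0,0],[-1,50,18,0,0],[-1,0,0,0,-0.13],[-1,0,0,0,0]]'; python3 go.py .541 .190 .18 -4
```

```text
time: 7.5
position: [0.5391, 0.1898, 0.1726]
tool_rot: [-2.281, -2.124, 0.025]
ft_force: [0.4, -0.1, -1.5]
grip_width: 0.493
t 7.50 p [0.5391 0.1898 0.1726] jaw -4.1 tilt 1.7 w 42.9 F [ 0.4 -0.1 -1.5] SHIFT [ 0.  2. -7.] TWIST -0.001
```

```bash
python3 -m inch '[[-1,0,2,40,0],[-1,0,0,35,0],[-1,0,0,10,0],[-1,0,0,0,0]]'; python3 go.py .541 .190 .058 -4; python3 look.py w3
```

```text
time: 8.0
position: [0.538, 0.1876, 0.0847]
tool_rot: [-2.294, -2.112, 0.027]
ft_force: [-0.3, 0.2, -0.5]
grip_width: 0.498
t 8.00 p [0.538  0.1876 0.0847] jaw -4.7 tilt 1.7 w 43.3 F [-0.3  0.2 -0.5] SHIFT [ 3.  4. 27.] TWIST -0.013
[538. 243.] 2488 z 0.101 mean [0.6478 0.1917] circ [0.6489 0.187 ] 0.0181
[315. 265.] 1825 z 0.13 mean [0.5401 0.2017] circ [0.5392 0.1974] 0.0164
[318. 325.] 1718 z 0.13 mean [0.5394 0.1758] circ [0.5388 0.182 ] 0.0192
```

View pics/w3.png

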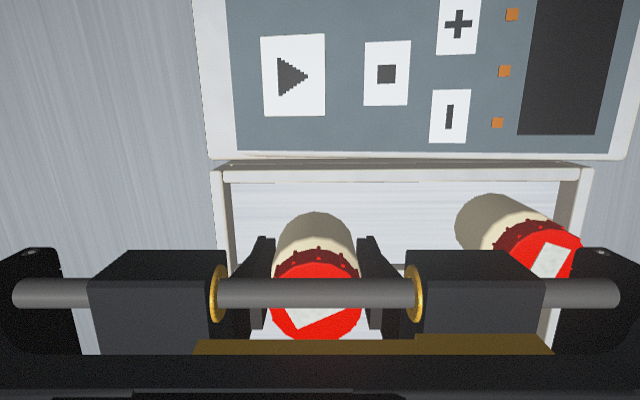

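The bottle is held at (316,290) over the left row, with the short guide at (538,243) and the start key at (294,75). Lowering it now.

```bash
python3 -m inch '[[-1,3,4,15,0],[-1,0,0,5,0],[-1,0,0,0,0]]'; python3 go.py .541 .190 .057 -4; python3 - <<'E'
from bench import ctrl
from h import *
d=ctrl.get_image("wrist");P=cloud(d)
cv2.imwrite("pics/w4.png",d["color"][:,:,::-1]); np.savez("w4.npz",**d)
E
```

```text
time: 8.43
position: [0.5443, 0.1911, 0.0664]
tool_rot: [-2.297, -2.112, 0.02]
ft_force: [0.4, -0.6, 0.0]
grip_width: 0.5
t 8.43 p [0.5443 0.1911 0.0664] jaw -4.8 tilt 1.4 w 43.5 F [ 0.4 -0.6  0. ] SHIFT [-1. -3.  9.] TWIST -0.014
```

```bash
python3 -m inch '[[-1,0,-2,6,0],[-1,0,0,2,0],[-1,0,0,0,0]]'; python3 go.py .541 .190 .057 -4;python3 -m inch '[[-1,0,0,3,0],[-1,0,0,0,0]]'; python3 go.py .541 .190 .057 -4
```

```text
time: 8.85
position: [0.5422, 0.1915, 0.0586]
tool_rot: [-2.298, -2.113, 0.019]
ft_force: [-0.5, -0.1, -0.2]
grip_width: 0.5
t 8.85 p [0.5422 0.1915 0.0586] jaw -4.8 tilt 1.4 w 43.5 F [-0.5 -0.1 -0.2] SHIFT [-2. -1.  2.] TWIST -0.014
time: 9.1
position: [0.5427, 0.1919, 0.0566]
tool_rot: [-2.298, -2.113, 0.017]
ft_force: [-0.2, -1.3, -0.2]
grip_width: 0.499
t 9.10 p [0.5427 0.1919 0.0566] jaw -4.8 tilt 1.3 w 43.5 F [-0.2 -1.3 -0.2] SHIFT [-2. -2. -0.] TWIST -0.014
```

```bash
python3 -m inch '[[-1,0,0,2,0],[-1,0,0,0,0],[0.6,0,0,0,0],[0.6,0,0,0,0],[0.6,0,0,0,0]]'; python3 go.py .541 .190 .057 -4;python3 -m inch '[[0.6,0,0,0,0],[0.6,0,0,0,0],[0.6,0,0,-40,0],[0.6,0,0,-55,0],[1,0,0,-55,0]]'; python3 look.py w5;python3 go.py .6145 -.2025 .2 -4
```

```text
time: 9.72
position: [0.543, 0.1921, 0.0562]
tool_rot: [-2.299, -2.114, 0.017]
ft_force: [0.2, -0.4, 0.2]
grip_width: 0.742
t 9.72 p [0.543  0.1921 0.0562] jaw -4.8 tilt 1.2 w 64.5 F [ 0.2 -0.4  0.2] SHIFT [-2. -2. -1.] TWIST -0.014
time: 10.35
position: [0.5429, 0.1895, 0.2043]
tool_rot: [-2.294, -2.11, 0.032]
ft_force: [1.1, -0.7, -0.4]
grip_width: 0.852
[319. 198.] 1217 z 0.102 mean [0.5427 0.1917] circ [0.5428 0.1907] 0.0203
[446. 199.] 1366 z 0.102 mean [0.6483 0.182 ] circ [0.649 0.181] 0.0204
[442. 266.] 452 z 0.121 mean [0.6413 0.1292] circ [0.6408 0.1313] 0.0106
t 10.40 p [0.5468 0.1913 0.2126] jaw -4.8 tilt 1.2 w 77.1 F [3.7 2.6 4.9] SHIFT [-387.  101.    8.] TWIST -0.014
```

The short bottle stands at warmer y ≈ 0.073, cap top at 0.102. Now the middle bottle.

```bash
python3 -m inch '[[1,-57,15,0,0],[1,-57,15,0,0],[1,-57,15,0,0],[1,-57,15,0,0],[1,-57,15,0,0]]';python3 -m inch '[[1,-57,15,0,0],[1,-30,5,0,0],[1,0,0,0,0]]'; python3 look.py w6;python3 go.py .6145 -.2025 .03 -4
```

```text
time: 11.02
position: [0.602, -0.098, 0.2131]
tool_rot: [-2.287, -2.134, 0.001]
ft_force: [0.2, 0.4, -0.1]
grip_width: 0.997
time: 11.4
position: [0.6152, -0.1968, 0.2102]
tool_rot: [-2.298, -2.123, 0.005]
ft_force: [0.3, -0.1, 0.2]
grip_width: 1.001
[147. 181.] 1458 z 0.102 mean [ 0.4693 -0.171 ] circ [ 0.4683 -0.1715] 0.0205
[317. 198.] 1040 z 0.082 mean [ 0.6141 -0.2024] circ [ 0.6141 -0.2033] 0.0204
[335. 267.] 438 z 0.016 mean [ 0.6273 -0.3099] circ [ 0.6276 -0.3166] 0.0195
t 11.45 p [ 0.6153 -0.1947  0.2103] jaw -4.4 tilt 0.8 w 87.0 F [-0.4  0.2 -0.1] SHIFT [ -9.   2. 180.] TWIST -0.007
```

View pics/w6.png

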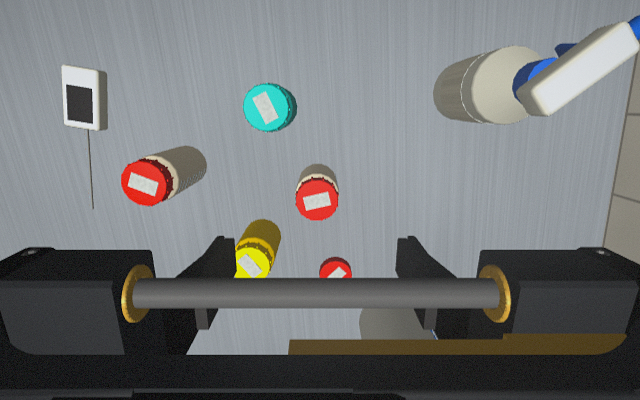

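Middle cap at (317,198), clear of yellow (252,262), turquoise (268,107) and the spray bottle. Descending.

```bash
python3 -m inch '[[1,-9,2,50,0],[1,0,0,50,0],[1,0,0,45,0],[1,0,0,0,0]]';python3 go.py .6141 -.203 .03 -4
```

```text
time: 11.95
position: [0.6178, -0.1923, 0.0642]
tool_rot: [-2.284, -2.138, -0.005]
ft_force: [-0.3, -0.3, 0.5]
grip_width: 0.999
t 11.95 p [ 0.6178 -0.1923  0.0642] jaw -3.8 tilt 0.8 w 86.9 F [-0.3 -0.3  0.5] SHIFT [-11.  -3.  34.] TWIST 0.004
```

```bash
python3 -m inch '[[1,-11,-3,0,0],[1,0,0,0,0]]';python3 go.py .6141 -.203 .03 -4
```

```text
time: 12.2
position: [0.6165, -0.2023, 0.0683]
tool_rot: [-2.285, -2.144, -0.01]
ft_force: [0.6, -0.3, -0.2]
grip_width: 1.002
t 12.20 p [ 0.6165 -0.2023  0.0683] jaw -3.6 tilt 0.6 w 87.2 F [ 0.6 -0.3 -0.2] SHIFT [-1. -2. 38.] TWIST 0.006
```

```bash
python3 -m inch '[[1,-1,-2,38,0],[1,0,0,0,0]]';python3 go.py .6141 -.203 .03 -4; python3 -m inch '[[-1,0,0,0,0],[-1,0,0,0,0],[-1,0,0,0,0],[-1,0,0,0,0],[-1,0,0,0,0]]';python3 -m inch '[[-1,0,0,0,0],[-1,0,0,0,0],[-1,0,0,0,0]]';  python3 go.py .536 .1188 .2 -4
```

```text
time: 12.45
position: [0.6175, -0.2038, 0.0347]
tool_rot: [-2.291, -2.148, -0.016]
ft_force: [-0.1, -1.3, 1.1]
grip_width: 1.0
t 12.45 p [ 0.6175 -0.2038  0.0347] jaw -3.7 tilt 0.6 w 87.0 F [-0.1 -1.3  1.1] SHIFT [ 1. -4.  5.] TWIST 0.006
time: 13.08
position: [0.6215, -0.2045, 0.0415]
tool_rot: [2.287, 2.144, 0.022]
ft_force: [-0.1, -0.4, -0.2]
grip_width: 0.515
time: 13.45
position: [0.6216, -0.2045, 0.0414]
tool_rot: [2.287, 2.144, 0.022]
ft_force: [-0.4, -0.5, 0.3]
grip_width: 0.498
t 13.45 p [ 0.6216 -0.2045  0.0414] jaw -3.7 tilt 0.9 w 43.3 F [-0.4 -0.5  0.3] SHIFT [ 318. -104. -158.] TWIST 0.006
```

```bash
python3 -m inch '[[-1,0,0,-50,0],[-1,0,0,-55,0],[-1,0,0,-45,0],[-1,0,0,0,0]]';python3 -m inch '[[-1,53,-17,0,0],[-1,53,-17,0,0],[-1,53,-17,0,0],[-1,53,-17,0,0],[-1,53,-17,0,0]]';  python3 go.py .536 .1183 .2 -4
```

```text
time: 13.95
position: [0.6182, -0.2049, 0.1932]
tool_rot: [2.289, 2.147, 0.02]
ft_force: [0.5, 0.6, -0.7]
grip_width: 0.497
time: 14.58
position: [0.547, 0.0655, 0.1871]
tool_rot: [-2.303, -2.134, -0.011]
ft_force: [0.7, 0.7, -0.9]
grip_width: 0.495
t 14.57 p [0.547  0.0655 0.1871] jaw -4.4 tilt 0.4 w 43.1 F [ 0.7  0.7 -0.9] SHIFT [ 52. -15. -13.] TWIST -0.006
```

```bash
python3 -m inch '[[-1,48,-14,0,0],[-1,0,0,0,0],[-1,0,0,50,0],[-1,0,0,0,0]]';  python3 go.py .536 .1183 .0815 -4
```

```text
time: 15.08
position: [0.5319, 0.121, 0.1325]
tool_rot: [-2.289, -2.143, -0.004]
ft_force: [-1.1, 0.6, -0.6]
grip_width: 0.493
t 15.07 p [0.5319 0.121  0.1325] jaw -3.8 tilt 0.4 w 42.9 F [-1.1  0.6 -0.6] SHIFT [-3.  4. 51.] TWIST 0.004
```

```bash
python3 -m inch '[[-1,-3,3,35,0],[-1,0,0,0,0]]';  python3 go.py .536 .1183 .0815 -4; python3 look.py w7
```

```text
time: 15.32
position: [0.5365, 0.1162, 0.0989]
tool_rot: [-2.293, -2.141, -0.006]
ft_force: [-0.2, -0.1, -1.3]
grip_width: 0.497
t 15.32 p [0.5365 0.1162 0.0989] jaw -3.9 tilt 0.3 w 43.2 F [-0.2 -0.1 -1.3] SHIFT [ 2. -1. 17.] TWIST 0.001
[318. 110.] 4040 z 0.102 mean [0.5427 0.1912] circ [0.5428 0.1905] 0.0207
[534. 115.] 4946 z 0.101 mean [0.6474 0.1815] circ [0.649  0.1808] 0.0209
[534. 239.] 2835 z 0.121 mean [0.6425 0.125 ] circ [0.6432 0.1187] 0.0197
[316. 262.] 2489 z 0.139 mean [0.5382 0.1295] circ [0.5372 0.1234] 0.0188
[318. 318.] 1353 z 0.139 mean [0.5367 0.104 ] circ [0.5368 0.1084] 0.0175
```

View pics/w7.png

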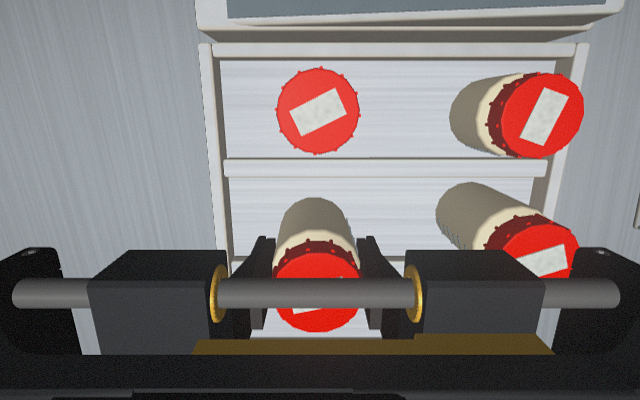

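The short bottle stands at (318,110) in the left row, and the middle bottle at (316,285) is over the centre row. Setting it down.

```bash
python3 -m inch '[[-1,1,0,10,0],[-1,0,0,4,0],[-1,0,0,0,0]]';  python3 go.py .536 .1183 .0815 -4
```

```text
time: 15.75
position: [0.542, 0.1188, 0.091]
tool_rot: [2.295, 2.141, 0.022]
ft_force: [0.4, -0.2, -1.2]
grip_width: 0.497
t 15.75 p [0.542  0.1188 0.091 ] jaw -4.0 tilt 0.8 w 43.2 F [ 0.4 -0.2 -1.2] SHIFT [-1. -6.  9.] TWIST 0.0
```

```bash
python3 -m inch '[[-1,0,-4,8,0],[-1,0,0,2,0],[-1,0,0,0,0]]';  python3 go.py .536 .1183 .0815 -4;python3 -m inch '[[-1,0,0,3,0],[-1,0,0,0,0]]';  python3 go.py .536 .1183 .0815 -4
```

```text
time: 16.12
position: [0.5379, 0.1196, 0.0814]
tool_rot: [2.294, 2.141, 0.022]
ft_force: [-0.1, -0.2, 0.3]
grip_width: 0.494
t 16.12 p [0.5379 0.1196 0.0814] jaw -4.0 tilt 0.8 w 43.0 F [-0.1 -0.2  0.3] SHIFT [-1. -2. -0.] TWIST 0.001
time: 16.38
position: [0.5383, 0.1201, 0.0817]
tool_rot: [2.293, 2.141, 0.022]
ft_force: [0.3, -0.1, -0.8]
grip_width: 0.498
t 16.38 p [0.5383 0.1201 0.0817] jaw -3.9 tilt 0.8 w 43.3 F [ 0.3 -0.1 -0.8] SHIFT [-2. -2.  0.] TWIST 0.001
```

```bash
python3 -m inch '[[-1,0,0,4,0],[-1,0,0,1,0]]';  python3 go.py .536 .1183 .0815 -4; python3 -m inch '[[0.6,0,0,0,0],[0.6,0,0,0,0],[0.6,0,0,0,0]]';  python3 go.py .536 .1183 .0815 -4
```

```text
time: 16.62
position: [0.539, 0.1203, 0.0809]
tool_rot: [2.292, 2.139, 0.02]
ft_force: [-1.1, -0.1, 0.8]
grip_width: 0.501
t 16.62 p [0.539  0.1203 0.0809] jaw -4.0 tilt 0.8 w 43.6 F [-1.1 -0.1  0.8] SHIFT [-2. -3. -1.] TWIST 0.001
time: 17.0
position: [0.5393, 0.1202, 0.0802]
tool_rot: [2.292, 2.139, 0.022]
ft_force: [0.4, -0.3, -0.6]
grip_width: 0.741
t 17.00 p [0.5393 0.1202 0.0802] jaw -4.0 tilt 0.9 w 64.5 F [ 0.4 -0.3 -0.6] SHIFT [-2. -3. -1.] TWIST 0.001
```

Released on the plate. Up, then over to the tall bottle at (0.468, -0.172).

```bash
python3 -m inch '[[0.6,0,0,0,0],[0.6,0,0,-55,0],[0.6,0,0,-55,0],[1,0,0,-30,0],[1,0,0,0,0]]'; python3 look.py w8; python3 go.py .4683 -.172 .2 -4
```

```text
time: 17.62
position: [0.5366, 0.1191, 0.2223]
tool_rot: [2.294, 2.141, 0.019]
ft_force: [-0.3, 0.6, -1.4]
grip_width: 0.944
[315. 112.] 1309 z 0.102 mean [0.5425 0.1909] circ [0.5426 0.1901] 0.0205
[441. 115.] 1383 z 0.102 mean [0.6482 0.1813] circ [0.6491 0.1807] 0.0208
[438. 195.] 1355 z 0.122 mean [0.6412 0.1161] circ [0.642  0.1155] 0.0203
[317. 199.] 1216 z 0.122 mean [0.5388 0.1214] circ [0.5391 0.1208] 0.0204
[448. 270.] 146 z 0.141 mean [0.6455 0.0549] circ [0.6456 0.0545] 0.0076
t 17.68 p [0.5358 0.1189 0.2209] jaw -4.0 tilt 0.6 w 83.6 F [-0.3  0.1 -0.2] SHIFT [-295.  -47.   19.] TWIST 0.001
```

```bash
python3 -m inch '[[1,-57,-9,0,0],[1,-57,-9,0,0],[1,-57,-9,0,0],[1,-57,-9,0,0],[1,-57,-9,0,0]]';python3 -m inch '[[1,-5,0,0,0],[1,0,0,0,0]]';  python3 look.py w9;python3 go.py .4683 -.172 .07 -4
```

```text
time: 18.3
position: [0.4671, -0.1643, 0.2099]
tool_rot: [-2.278, -2.152, -0.009]
ft_force: [1.6, -0.7, 0.0]
grip_width: 1.0
time: 18.55
position: [0.4633, -0.1739, 0.2061]
tool_rot: [-2.284, -2.137, -0.005]
ft_force: [-0.1, 0.8, 0.0]
grip_width: 1.001
[321. 196.] 1270 z 0.102 mean [ 0.4675 -0.1705] circ [ 0.4675 -0.1715] 0.0205
[461. 274.] 112 z 0.015 mean [ 0.6289 -0.3018] circ [ 0.6299 -0.3025] 0.0106
t 18.60 p [ 0.4631 -0.1739  0.206 ] jaw -3.8 tilt 0.8 w 86.8 F [-1.  -0.5 -1. ] SHIFT [  1.   6. 136.] TWIST 0.004
```

```bash
python3 -m inch '[[1,2,5,50,0],[1,0,0,45,0],[1,0,0,20,0],[1,0,0,0,0]]';python3 go.py .4677 -.171 .045 -4
```

```text
time: 19.1
position: [0.4695, -0.1637, 0.0873]
tool_rot: [-2.271, -2.15, -0.006]
ft_force: [-0.1, -0.4, -0.6]
grip_width: 1.003
t 19.10 p [ 0.4695 -0.1637  0.0873] jaw -3.1 tilt 0.9 w 87.3 F [-0.1 -0.4 -0.6] SHIFT [-8. -1. 42.] TWIST 0.015
```

```bash
python3 -m inch '[[1,-8,-1,15,0],[1,0,0,0,0]]';python3 go.py .4677 -.171 .045 -4
```

```text
time: 19.35
position: [0.4692, -0.171, 0.0725]
tool_rot: [-2.27, -2.154, -0.007]
ft_force: [-0.8, 1.1, -0.0]
grip_width: 0.996
t 19.35 p [ 0.4692 -0.171   0.0725] jaw -3.0 tilt 0.8 w 86.7 F [-0.8  1.1 -0. ] SHIFT [-0. -1. 28.] TWIST 0.018
```

```bash
python3 -m inch '[[1,0,-1,28,0],[1,0,0,3,0],[-1,0,0,0,0],[-1,0,0,0,0],[-1,0,0,0,0]]';python3 -m inch '[[-1,0,0,0,0],[-1,0,0,0,0],[-1,0,0,0,0],[-1,0,0,0,0]]';python3 go.py .531 .0465 .22 -4
```

```text
time: 19.98
position: [0.4722, -0.1722, 0.046]
tool_rot: [-2.276, -2.159, -0.013]
ft_force: [0.4, 0.2, 0.1]
grip_width: 0.742
time: 20.48
position: [0.4724, -0.1724, 0.0467]
tool_rot: [-2.277, -2.159, -0.013]
ft_force: [0.6, -0.0, 0.2]
grip_width: 0.5
t 20.48 p [ 0.4724 -0.1724  0.0467] jaw -3.0 tilt 0.5 w 43.5 F [ 0.6 -0.   0.2] SHIFT [ 223.   47. -171.] TWIST 0.017
```

```bash
python3 -m inch '[[-1,0,0,-55,0],[-1,0,0,-55,0],[-1,0,0,-45,0],[-1,0,0,0,0]]';python3 -m inch '[[-1,50,10,0,0],[-1,50,10,0,0],[-1,50,10,0,0],[-1,50,10,0,0],[-1,0,0,0,0]]';python3 go.py .531 .0465 .0867 -4
```

```text
time: 20.98
position: [0.4707, -0.1731, 0.2042]
tool_rot: [-2.274, -2.157, -0.011]
ft_force: [0.7, -0.1, -1.9]
grip_width: 0.498
time: 21.6
position: [0.5191, 0.0293, 0.1992]
tool_rot: [-2.272, -2.148, -0.004]
ft_force: [-1.1, 0.3, -1.7]
grip_width: 0.502
t 21.60 p [0.5191 0.0293 0.1992] jaw -3.2 tilt 0.9 w 43.7 F [-1.1  0.3 -1.7] SHIFT [ 16.  12. 113.] TWIST 0.014
```

```bash
python3 -m inch '[[-1,16,12,0,0],[-1,0,0,50,0],[-1,0,0,40,0],[-1,0,0,0,0]]';python3 go.py .531 .0465 .0867 -4; python3 look.py w10
```

```text
time: 22.1
position: [0.5281, 0.0432, 0.1019]
tool_rot: [-2.27, -2.144, 0.006]
ft_force: [-1.1, -0.2, -1.3]
grip_width: 0.5
t 22.10 p [0.5281 0.0432 0.1019] jaw -3.3 tilt 1.1 w 43.5 F [-1.1 -0.2 -1.3] SHIFT [ 3.  3. 15.] TWIST 0.013
[567. 102.] 6671 z 0.121 mean [0.6405 0.1154] circ [0.6422 0.1147] 0.0213
[330. 103.] 5054 z 0.122 mean [0.539  0.1208] circ [0.5389 0.12  ] 0.0206
[551. 256.] 1908 z 0.141 mean [0.6287 0.0527] circ [0.6322 0.0534] 0.0134
[318. 267.] 1469 z 0.156 mean [0.5308 0.0609] circ [0.5308 0.0574] 0.0139
[315. 326.] 1621 z 0.158 mean [0.5285 0.038 ] circ [0.5297 0.0418] 0.0203
[548. 319.] 272 z 0.142 mean [0.6291 0.0255] circ [0.6292 0.0258] 0.0065
```

View pics/w10.png

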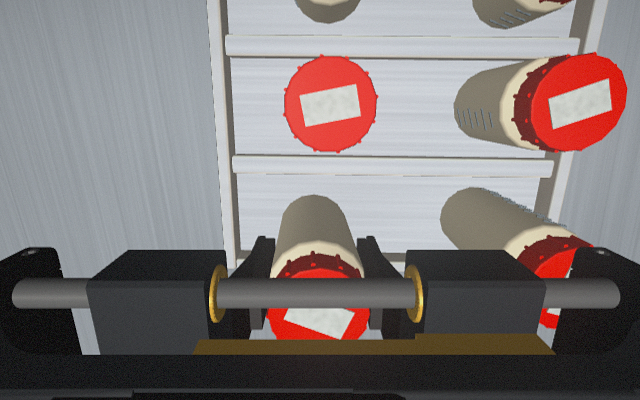

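The tall bottle at (318,295) is over the right row, and the middle bottle stands at (330,103).

```bash
python3 -m inch '[[-1,3,2,8,0],[-1,0,0,4,0],[-1,0,0,0,0]]';python3 go.py .531 .0465 .0867 -4; python3 -m inch '[[-1,0,0,4,0],[-1,0,0,2,0]]';python3 go.py .531 .0465 .0867 -4
```

```text
time: 22.52
position: [0.5343, 0.0456, 0.0945]
tool_rot: [-2.277, -2.147, -0.003]
ft_force: [0.4, 0.0, -1.5]
grip_width: 0.497
t 22.52 p [0.5343 0.0456 0.0945] jaw -3.4 tilt 0.7 w 43.3 F [ 0.4  0.  -1.5] SHIFT [ 1. -3.  8.] TWIST 0.011
time: 22.78
position: [0.5351, 0.0456, 0.0893]
tool_rot: [-2.278, -2.148, -0.005]
ft_force: [-0.0, 0.5, -1.7]
grip_width: 0.501
t 22.77 p [0.5351 0.0456 0.0893] jaw -3.4 tilt 0.6 w 43.6 F [-0.   0.5 -1.7] SHIFT [ 1. -4.  3.] TWIST 0.011
```

```bash
python3 -m inch '[[-1,0,0,4,0],[-1,0,0,2,0],[-1,0,0,1,0]]';python3 go.py .531 .0465 .0867 -4
```

```text
time: 23.15
position: [0.535, 0.0461, 0.0863]
tool_rot: [-2.279, -2.148, -0.001]
ft_force: [-1.8, -0.3, 3.9]
grip_width: 0.503
t 23.15 p [0.535  0.0461 0.0863] jaw -3.4 tilt 0.6 w 43.7 F [-1.8 -0.3  3.9] SHIFT [ 0. -4. -0.] TWIST 0.011
```

```bash
python3 -m inch '[[0.6,0,0,0,0],[0.6,0,0,0,0],[0.6,0,0,0,0],[0.6,0,0,0,0]]'; python3 -m inch '[[0.6,0,0,-55,0],[0.6,0,0,-55,0],[-1,0,0,-30,0],[-1,0,0,0,0]]'; python3 look.py w11; python3 go.py .5323 .28 .12 -4
```

```text
time: 23.65
position: [0.5355, 0.0462, 0.0863]
tool_rot: [-2.279, -2.149, -0.003]
ft_force: [-0.8, 0.2, -0.6]
grip_width: 0.784
time: 24.15
position: [0.5357, 0.0449, 0.2292]
tool_rot: [-2.278, -2.148, -0.001]
ft_force: [0.4, 0.1, -0.1]
grip_width: 0.657
[315.  22.] 1343 z 0.102 mean [0.5424 0.1868] circ [0.5425 0.1896] 0.0206
[447.  24.] 1598 z 0.102 mean [0.6479 0.1791] circ [0.649  0.1804] 0.0209
[315. 108.] 1428 z 0.122 mean [0.5389 0.1203] circ [0.5389 0.1202] 0.0205
[444. 107.] 1527 z 0.122 mean [0.6413 0.115 ] circ [0.6423 0.1145] 0.0207
[314. 203.] 1391 z 0.142 mean [0.5336 0.0474] circ [0.5335 0.0468] 0.0203
[441. 203.] 1555 z 0.142 mean [0.636  0.0404] circ [0.6369 0.0392] 0.0207
t 24.20 p [0.5348 0.0448 0.2277] jaw -3.4 tilt 0.7 w 52.6 F [-0.1 -0.3 -0.2] SHIFT [234. -15. 110.] TWIST 0.011
```

All three are standing with cap tops at 0.102, 0.122 and 0.142, all within 3 mm of the row centres. Now to the key with the fingers shut.

```bash
python3 -m inch '[[-1,50,-3,0,0],[-1,50,-3,0,0],[-1,50,-3,0,0],[-1,50,-3,0,0],[-1,15,-3,30,0]]';python3 -m inch '[[-1,0,0,30,0],[-1,0,0,0,0]]'; python3 go.py .5323 .28 .07 -4; python3 - <<'E'
from bench import ctrl
from h import *
d=ctrl.get_image("wrist");cv2.imwrite("pics/w12.png",d["color"][:,:,::-1]);P=cloud(d)
g=d["color"].astype(int); 
m=((g.min(2)>170)).astype(np.uint8)
for c in cv2.findContours(m,cv2.RETR_EXTERNAL,cv2.CHAIN_APPROX_NONE)[0]:
    r=cv2.minAreaRect(c)
    if 600<r[1][0]*r[1][1]<20000: print(np.round(r[0]),np.round(r[1]),"z",np.median(P[int(r[0][1]),int(r[0][0])]).round(3),world(d,*r[0],.064).round(4))
# earlier view w4
d=dict(np.load("w4.npz"));print("w4")
m=((d["color"].min(2)>170)).astype(np.uint8)
for c in cv2.findContours(m,cv2.RETR_EXTERNAL,cv2.CHAIN_APPROX_NONE)[0]:
    r=cv2.minAreaRect(c)
    if 600<r[1][0]*r[1][1]<20000: print(np.round(r[0]),np.round(r[1]),world(d,*r[0],.064).round(4))
E
```

```text
time: 24.82
position: [0.531, 0.2626, 0.1917]
tool_rot: [-2.281, -2.135, 0.012]
ft_force: [0.1, 0.6, -0.7]
grip_width: 0.054
time: 25.08
position: [0.5261, 0.2639, 0.1551]
tool_rot: [-2.272, -2.138, 0.025]
ft_force: [-0.2, -0.9, -0.1]
grip_width: 0.009
t 25.07 p [0.5261 0.2639 0.1551] jaw -3.5 tilt 1.6 w 0.8 F [-0.2 -0.9 -0.1] SHIFT [16.  8. 85.] TWIST 0.009
w4
[360. 323.] [41. 29.] [0.5667 0.1434 0.064 ]
[314. 318.] [19. 58.] [0.5397 0.1486 0.064 ]
[270. 323.] [41. 29.] [0.5137 0.1468 0.064 ]
[300. 253.] [22. 71.] [0.5355 0.1909 0.064 ]
[523. 240.] [14. 54.] [0.6556 0.1898 0.064 ]
[197. 217.] [65. 12.] [0.4822 0.2161 0.064 ]
[593. 214.] [13. 68.] [0.6899 0.2021 0.064 ]
[449. 125.] [42. 62.] [0.6149 0.2534 0.064 ]
[380.  78.] [51. 73.] [0.582  0.2781 0.064 ]
[276.  81.] [91. 70.] [0.5329 0.2811 0.064 ]
[458.  29.] [45. 62.] [0.6179 0.2959 0.064 ]
```

View pics/w12.png

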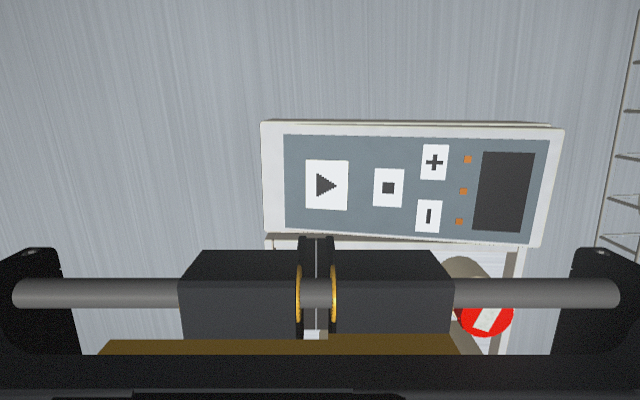

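The start key is at (327,185) in this view and at (0.533, 0.281) from the earlier one. The fingers are shut. Moving above it.

```bash
python3 -m inch '[[-1,17,5,40,0],[-1,0,0,20,0],[-1,0,0,0,0]]'; python3 go.py .530 .281 .07 -4
```

```text
time: 25.5
position: [0.5345, 0.2804, 0.0982]
tool_rot: [-2.278, -2.136, 0.015]
ft_force: [0.1, -0.6, -0.9]
grip_width: 0.007
t 25.50 p [0.5345 0.2804 0.0982] jaw -3.7 tilt 1.2 w 0.6 F [ 0.1 -0.6 -0.9] SHIFT [ 0. -4. 28.] TWIST 0.005
```

```bash
python3 -m inch '[[-1,0,-5,20,0],[-1,0,0,0,0]]'; python3 go.py .530 .281 .066 -4
```

```text
time: 25.75
position: [0.5301, 0.2802, 0.0792]
tool_rot: [-2.281, -2.135, 0.012]
ft_force: [-0.3, -0.4, 0.3]
grip_width: 0.007
t 25.75 p [0.5301 0.2802 0.0792] jaw -3.8 tilt 1.1 w 0.6 F [-0.3 -0.4  0.3] SHIFT [ 1.  0. 13.] TWIST 0.004
```

```bash
python3 -m inch '[[-1,0,-1,9,0],[-1,0,0,0,0]]'; python3 go.py .530 .281 .066 -4
```

```text
time: 26.0
position: [0.5296, 0.2802, 0.0708]
tool_rot: [-2.283, -2.135, 0.009]
ft_force: [-0.1, -0.1, 0.5]
grip_width: 0.006
t 26.00 p [0.5296 0.2802 0.0708] jaw -3.8 tilt 1.0 w 0.5 F [-0.1 -0.1  0.5] SHIFT [1. 0. 5.] TWIST 0.003
```

```bash
for i in 1; do python3 -m inch '[[-1,0,0,3,0],[-1,0,0,1,0]]'; python3 -m inch '[[-1,0,0,2,0]]'; python3 -m inch '[[-1,0,0,2,0]]'; done; python3 go.py .530 .281 .066 -4
```

```text
time: 26.25
position: [0.5301, 0.2805, 0.0672]
tool_rot: [-2.283, -2.136, 0.007]
ft_force: [-0.3, -0.5, -0.2]
grip_width: 0.008
time: 26.38
position: [0.5303, 0.2807, 0.0654]
tool_rot: [-2.283, -2.136, 0.007]
ft_force: [0.4, 0.3, -0.1]
grip_width: 0.004
time: 26.5
position: [0.5305, 0.2807, 0.0636]
tool_rot: [-2.284, -2.136, 0.006]
ft_force: [0.0, -0.8, 3.1]
grip_width: 0.004
t 26.50 p [0.5305 0.2807 0.0636] jaw -3.8 tilt 0.9 w 0.4 F [ 0.  -0.8  3.1] SHIFT [ 0. -1. -2.] TWIST 0.003
```

```bash
python3 -m inch '[[-1,0,0,2,0]]'; python3 -m inch '[[-1,0,0,1,0]]'
```

```text
time: 26.62
position: [0.5306, 0.2807, 0.063]
tool_rot: [-2.284, -2.136, 0.007]
ft_force: [-5.3, -2.8, 16.5]
grip_width: 0.008
time: 26.75
position: [0.5306, 0.2807, 0.0632]
tool_rot: [-2.285, -2.137, 0.007]
ft_force: [-3.4, -1.8, 6.5]
grip_width: 0.005
```

```bash
python3 -m inch '[[-1,0,0,-30,0],[-1,0,0,-60,0],[-1,0,0,-40,0],[-1,0,0,0,0]]'; python3 -m inch '[[-1,-60,0,0,0],[-1,-60,0,0,0],[-1,0,0,0,0]]'; python3 go.py .53 .281 .1 -4; python3 look.py w13; python3 look.py scene s13|grep -v 'z 0.2'
```

```text
time: 27.25
position: [0.5318, 0.2798, 0.1959]
tool_rot: [-2.284, -2.136, 0.009]
ft_force: [-0.6, -0.4, -0.3]
grip_width: 0.006
time: 27.62
position: [0.5222, 0.1573, 0.1917]
tool_rot: [-2.279, -2.137, 0.013]
ft_force: [-0.1, 1.2, -1.3]
grip_width: 0.002
t 27.62 p [0.5222 0.1573 0.1917] jaw -3.7 tilt 1.1 w 0.1 F [-0.1  1.2 -1.3] SHIFT [123.   2.  92.] TWIST 0.006
[341. 162.] 1497 z 0.102 mean [0.5424 0.1912] circ [0.5425 0.1901] 0.0207
[477. 165.] 1670 z 0.102 mean [0.6478 0.1818] circ [0.6486 0.1813] 0.0204
[472. 252.] 1713 z 0.121 mean [0.641  0.1167] circ [0.642  0.1153] 0.0206
[345. 239.] 581 z 0.122 mean [0.5434 0.1331] circ [0.5441 0.132 ] 0.0147
[473. 339.] 928 z 0.141 mean [0.6383 0.0515] circ [0.6399 0.0493] 0.0182
[323. 335.] 85 z 0.139 mean [0.5219 0.0617] circ [0.5212 0.0611] 0.004
[172. 143.] 63 z 0.019 mean [ 0.682  -0.7063] circ [ 0.6798 -0.7055] 0.0192
[217. 169.] 473 z 0.147 mean [ 0.6966 -0.3939] circ [ 0.695  -0.3932] 0.0438
[175. 165.] 61 z 0.019 mean [ 0.7406 -0.6115] circ [ 0.7415 -0.6133] 0.0185
[147. 166.] 73 z 0.02 mean [ 0.8113 -0.686 ] circ [ 0.8111 -0.6865] 0.0185
[149. 186.] 64 z 0.019 mean [ 0.86   -0.6075] circ [ 0.8603 -0.608 ] 0.0179
[254. 191.] 73 z 0.015 mean [ 0.6293 -0.3154] circ [ 0.6301 -0.3158] 0.0186
[355. 214.] 113 z 0.141 mean [0.5356 0.0473] circ [0.5351 0.0481] 0.0194
[371. 234.] 64 z 0.122 mean [0.5492 0.1231] circ [0.5439 0.122 ] 0.0167
[331. 235.] 117 z 0.141 mean [0.6395 0.041 ] circ [0.6391 0.041 ] 0.019
[389. 250.] 109 z 0.101 mean [0.5466 0.1917] circ [0.5455 0.1908] 0.0196
[349. 255.] 122 z 0.121 mean [0.6443 0.1164] circ [0.6448 0.1155] 0.0194
[366. 273.] 121 z 0.101 mean [0.6522 0.1829] circ [0.6512 0.1826] 0.019
[336. 346.] 3036 z 0.149 mean [0.8716 0.2485] circ [0.8684 0.2403] 0.1417
```

View pics/s13.png

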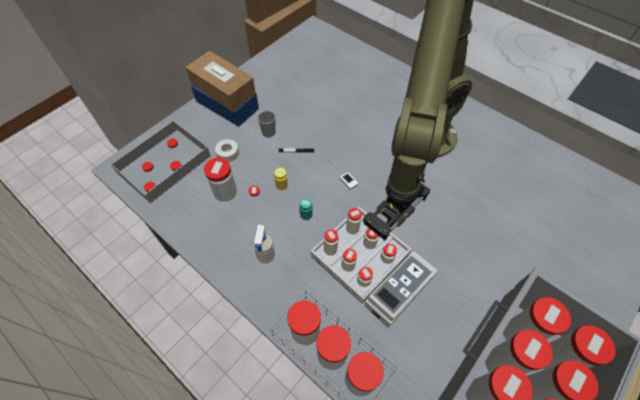

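All six bottles stand upright in their rows: the new ones at (355,214), (371,234) and (389,250) beside the guides at (331,235), (349,255) and (366,273). The other things are where they were. The arm is clear, so I'm handing in.

```bash
python3 -c "
from bench import ctrl
print(ctrl.close_job())"
```

```text
the job is handed in; nothing more can be done
None
```

The three loose bottles are in the warmer, each in the row of its own height, and I pressed and released the start key before handing in at about 28 s. No verdict is reported, so what follows is from my own checks.

- **Bottles:** in the last views all three stand upright. Cap tops were at 0.102, 0.122 and 0.142 m, as expected for bottles standing on the plate. They are about 1 to 3 mm from the row centre lines. The guide bottles and the other things on the table look unmoved.
- **Start key:** 3 N was reached after roughly the travel the key's spring implies. The force then rose to 16.5 N at the stop, well under 40 N. After I let go it was back to about zero. I inferred the press from force and travel; the key's own position could not be read.
- **What went wrong:** the first grasp of the short bottle missed because I lifted before the fingers had closed. The bottle had not moved, and the second try held. The middle bottle was gripped about 1 cm higher than planned, but it was set down without trouble.

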